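# Reset the tripped breaker behind a push-to-open cover

## Robot

A 6-joint arm with a two-finger parallel gripper is mounted at the origin on the work surface; the furniture and walls round the work are solid. World frame = base frame: x ahead of the robot, y to its left, z up, the work surface at z = 0. Lengths are in m, angles in rad, forces in N, time in s.
With the tool pointing down it reaches from about 0.35 to 0.975 m from the base axis. Payload 4.9 kg.
Tool frame: the origin (TCP) lies on the centre line of the jaws, within the pads' length; the fingertips stand manip.tip_reach ahead of it and the grasp point (between the pads) is the TCP (manip.tip_reach is the distance from the TCP to the fingertips, in m); z points along the fingers, y is the line along which they close (so a half turn about z gives the same grasp; the last joint's range is limited). The gripper opens to 85 mm and grips with 20 to 120 N. Pads are 22 mm wide; open, the fingers measure 114 mm over their backs; the gripper's body (76 mm by 85 mm) begins 54 mm behind the grasp point. The pads swing forward as they close: fully open they stand 13 mm farther back than shut.
Start: joints at [-1.232, 0.053, 1.613, -0, 1.476, -0.119], TCP at [0.276, -0.561, 0.25] pointing down, gripper open.
Joint ranges: [-3.01, 3.01], [-1.01, 2.22], [0.06, 2.58], [-1.02, 4.17], [0.09, 2.62], [-3.14, 3.14]. Speed limits (rad/s): [2.57, 2.57, 3.14, 3.14, 3.14, 3.14].

## Interface

Orientations are given as a unit quaternion [w, x, y, z].
In Python, from plant import manip gives the robot as it stands. The module is installed in compiled form; this text tells all that it offers.
- The arm moves only by the tool move_arm, never from a script. Its argument "rows" is a list of rows, each a list of 7 numbers: the shift along the tool's x, y, z in cm, then the turn, a rotation vector about the tool's x, y, z in degrees, then the opening, from -1 (shut) to 1 (fully open). In form: [[tx, ty, tz, ax, ay, az, jaw], ...]. A call has 1 to 20 rows; each row shifts and turns the commanded pose from where the row before left it, along the tool's axes as they then stand; what a row does not reach is not made up. A row lasts 1/12 s, in which the tool goes at most 41.7 mm and 7.16 degrees, less where a joint would pass 70% of its speed; a pose out of reach is approached as far as the arm can. A call is refused whole if a number of a shift passes 4.17 or a number of a turn 7.16, either way. A call with a gripper value outside its range is refused whole. The fingers move at their own pace and stop on an object; the grip force is fixed at half the most. Time passes only in rows, so rows that do not move let the fingers close. It gives the time, the measured TCP pose, the force, the opening and the grip force at its end, in the units of the state.
- manip.state(): the state, without advancing time (a new reading comes with each control period).
- manip.grab_frame(name): name is "side" or "top"; returns a dict with "img" (384x512x3 uint8, blue, green, red), "mtx" (3x3 intrinsics, pixels), "R" (3x3) and "t" (3): a world point X has camera coordinates R X + t. Camera axes: x right, y down, z forward; pixel columns grow to the right and rows downward; lengths in m; the calibration is good to about 2 mm. A picture is of the moment at which its call begins. There is no depth.
- manip.job_done(): hands the job in; it is judged then, once.
The state is a dict: "time": time; "joint_pos": joint angles; "joint_vel": joint speeds; "joint_efforts": joint torques, N m; "tool_pos": TCP position; "tool_rot": TCP orientation; "contact_force": force on the tool from outside, world axes, zero at the start; "ft_torque": the same for the moment, N m; "gripper_width": opening from 0.0 (shut) to 1.0 (fully open); "grasp_force": force on a finger pad.
Only numpy, scipy, OpenCV 4.12 (cv2) and the standard library are available. Lean on these libraries where they do the work, as an engineer would, in place of code of your own. Each camera call takes 0.05 s, during which the arm holds its last target. There are 200 camera calls.

## Task

The bench supply has tripped. Press down the ribbed front edge of the grey supply box's cover so that its push catch lets go and the cover springs ajar, push the cover up and over with a fingertip until it stands open by itself, then push the one breaker toggle that has dropped towards the front of the box all the way over to on, like its two neighbours. Leave the neighbours on, leave the cover standing open so we can see whether it trips again, and do not shift the tools and parts lying about.

Things in the scene. Friction and masses are not known exactly. Their poses are not given: they have to be found in the camera images.
- supply_box: Grey bench supply box, fixed: 152 mm deep (its x), 164 wide (y); its top face slopes up to the rear by 0.175 rad, 62 to 88 mm high. Origin: centre of the underside; x points level from its front to its rear, z up. A socket stands 4 mm out of each end. Under the cover, an opening 112 mm wide and 86 long along the slope holds three breakers; its floor is 12 mm, their faces 8 mm below the top face.
- cover (a joint): Cover angle (rad): 0 shut and latched, parallel to the top face; grows as it opens, stop at 1.95. Pressing the front edge right down (5.5 to 6.7 mm, about 4 N; bottom at -0.057) and letting go frees the catch: a damped spring lifts it ajar, to 0.55, within 1 s. Less leaves it latched; shut again, it relatches. Above ajar it is loose: past 1.75 (vertical) it falls to its stop, else back.
- cover_press (a point): Point on the cover's outer face, in the middle of the ribbed patch (12 mm along the cover, 32 mm wide) over the catch, 18 mm behind the front edge. Moves with the cover; x along the cover from front edge to hinge, y along the hinge, z out of the outer face.
- cover_lip (a point): Middle of the lower front (free) edge of the cover, 118 mm from the hinge axis. The cover is 144 mm wide, 122 long: a 4 mm plate with a 3 mm turned-down rim; shut, its outer face stands 14 mm over the top face. The catch tongue, 18 mm wide, hangs 32 mm down from its underside 112 mm from the hinge (4 mm behind the front rim). Moves with the cover, axes as cover_press.
- cover_hinge (a point): Middle of the cover's hinge axis, which runs level along the box's y at the rear of its top, in the plane of the cover's underside. Axes as supply_box.
- toggle_tripped_tip (a point): Middle of the top edge of the tripped breaker's black toggle, a bar 24 mm wide (box's y), 6.5 thick, standing 17 mm out from its pivot, which lies 3 mm under the breaker's face. Off, it leans to the front of the box. Which of the three places the tripped breaker has varies. Moves with the toggle; z outwards along it.
- toggle_tripped (a joint): Tripped toggle (rad): about 0 = dropped to off, leaning 0.4 from the normal of the top face towards the box's front; 0.8 = on, leaning 0.4 towards the hinge. It snaps over its middle (0.4); 3 to 6 N along the slope at its upper part move it.
- toggle_b (a joint): The same for one of the two neighbours; starts at on (0.8).
- toggle_c (a joint): The same for the other neighbour; starts at on (0.8). The three toggles are 36 mm apart along the box's y.
- screwdriver: Bystander: flat screwdriver with a red handle, 247 mm long, lying in front of the box. Origin: middle of its underside.
- nut_m20: Bystander: bright M20 nut, 34 mm wide and 16 mm high, by the front left corner of the box.
- bolt_m16: Bystander: bright M16 bolt standing on its head, 80 mm high, to the right of the box.
- marker: Bystander: black and white marker pen, 135 mm long, lying to the left of the box.
- pin_30: Bystander: bright turned pin standing upright, 30 mm across and 75 mm high, to the right of the box.

How it is judged:
By the outcome, as a careful person would: the job done as asked, in the order asked, and still so for the second after the job is handed in, with the robot touching nothing.
It also fails if it takes over 48 s, if anything falls off the work surface, if the arm or the gripper's body presses on something with over 40 N, if the wrist force passes 120 N, or if a joint passes its speed limit or range.

## Working session

There is one attempt and no reset: what is moved stays moved. The work goes in short steps, Python scripts to look and compute and a tool call to move; the robot and the scene stay as the last step left them, time stands still between calls to the robot, and variables do not carry over. Pictures are saved under pics/ and viewed, at most 10 in all, crops included, and the job is handed in when it is done.

Besides the shell and the picture viewer there is one more tool, called after "Call:" as name(argument=value, ...) on one line, values as JSON. move_arm: Moves the arm, as the interface text tells. Its arguments: {"type":"object","properties":{"rows":{"type":"array","items":{"type":"array","items":{"type":"number"}}}},"required":["rows"]}

```bash
mkdir -p pics
python3 - <<'E'
from plant import manip
import cv2,json,numpy as np
print(manip.tip_reach, manip.state())
for n in("side","top"):
    f=manip.grab_frame(n); cv2.imwrite(f"pics/{n}0.png",f["img"])
    np.savez(f"{n}.npz",**{k:f[k] for k in("mtx","R","t")})
    print(n,f["mtx"],f["R"],f["t"],-f["R"].T@f["t"])
E
```

```text
0.019 {'time': 0.0, 'joint_pos': array([-1.23201538e+00,  5.33404173e-02,  1.61428310e+00,  7.46397424e-06,
        1.47601766e+00, -1.18957827e-01]), 'joint_vel': array([-9.53612441e-04,  2.93373104e-05, -1.00493346e-03, -5.79696975e-04,
        8.29195876e-04, -9.98859832e-04]), 'joint_efforts': array([ 8.99752176e-04, -3.93669105e+01, -3.70182252e+01, -2.25195248e-05,
        7.08070263e-03, -2.17411156e-06]), 'tool_pos': array([ 0.27603071, -0.56009113,  0.24907969]), 'tool_rot': array([-1.01848736e-03,  9.73923097e-01,  2.26876072e-01, -1.08659078e-04]), 'contact_force': array([-0.23608524,  0.14107488,  0.49205279]), 'ft_torque': array([-0.03795168, -0.02973863,  0.02879218]), 'grasp_force': 0.0, 'gripper_width': 1.001178176391359}
side [[436.47983937   0.         252.43155123]
 [  0.         436.47983937 190.21221331]
 [  0.           0.           1.        ]] [[-0.99930564 -0.0341131  -0.01498441]
 [-0.00412464  0.5009808  -0.86544857]
 [ 0.03703003 -0.86478583 -0.50077364]] [ 0.44739208 -0.05832803  1.24849199] [0.40060915 1.12416134 0.58143587]
top [[488.29275453   0.         251.65627345]
 [  0.         488.29275453 191.22236954]
 [  0.           0.           1.        ]] [[ 1.09138987e-01 -9.94026401e-01  4.41310495e-04]
 [-9.69065142e-01 -1.06497216e-01 -2.22645669e-01]
 [ 2.21362671e-01  2.38716642e-02 -9.74899334e-01]] [0.26437766 0.47031993 0.91048994] [0.22536826 0.29115123 0.99223406]
```

View pics/side0.png

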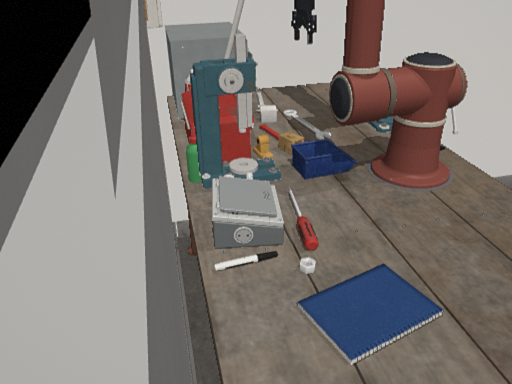

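View pics/top0.png

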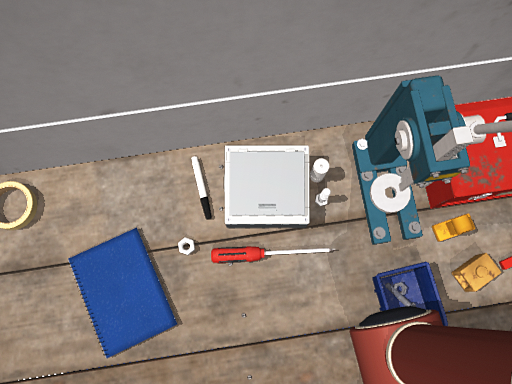

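Run:
```python
import cv2,numpy as np
t=cv2.imread('pics/top0.png')[135:240,215:340]; s=cv2.imread('pics/side0.png')[165:255,200:295]
t=cv2.resize(t,None,fx=4,fy=4,interpolation=2);s=cv2.resize(s,None,fx=3.1,fy=4.666,interpolation=2)
h=max(t.shape[0],s.shape[0]);t=cv2.copyMakeBorder(t,0,h-t.shape[0],0,0,0);s=cv2.copyMakeBorder(s,0,h-s.shape[0],0,0,0)
o=np.hstack([t,s]);print(o.shape,t.shape);cv2.imwrite('pics/crop.png',o)
```

```text
(420, 794, 3) (420, 500, 3)
```

View pics/crop.png

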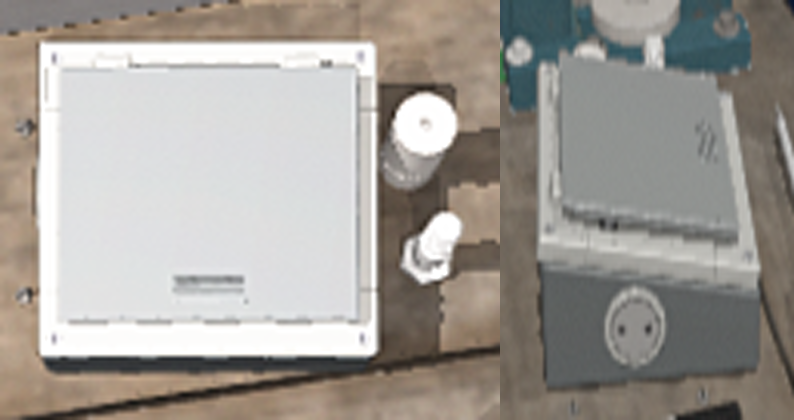

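```bash
cat > h.py <<'E'
import numpy as np,cv2
from scipy.optimize import least_squares
C={n:np.load(f'{n}.npz') for n in('top','side')}
def proj(n,X):
    c=C[n];q=np.atleast_2d(X)@c['R'].T+c['t'];p=q@c['mtx'].T;return p[:,:2]/p[:,2:]
def ray(n,uv,z):
    c=C[n];d=c['R'].T@np.linalg.solve(c['mtx'],[uv[0],uv[1],1]);o=-c['R'].T@c['t'];return o+d*(z-o[2])/d[2]
def box(p,P):
    c,s=np.cos(p[2]),np.sin(p[2]);P=np.atleast_2d(P);return np.c_[p[0]+c*P[:,0]-s*P[:,1],p[1]+s*P[:,0]+c*P[:,1],P[:,2]]
E
python3 - <<'E'
from h import *
tc=np.array([(40,42),(377,42),(377,358),(40,358)])/4+[215,135]-.375
P=np.array([(.076,.082,.088),(.076,-.082,.088),(-.076,-.082,.062),(-.076,.082,.062)])
r=least_squares(lambda p:(proj('top',box(p,P))-tc).ravel(),[.5,.2,0]);p=r.x;print(p,r.fun.round(2))
print((proj('side',box(p,P))-[200,165])*[3.1,4.666]+[500,0])
a=.175;
# cover outer-face pts: s along slope from centre of top face; find from pixels on plane
def onplane(uv,h):
    c=C['top'];d=c['R'].T@np.linalg.solve(c['mtx'],[*uv,1]);o=-c['R'].T@c['t']
    n=np.r_[np.cos(p[2])*-np.sin(a),np.sin(p[2])*-np.sin(a),np.cos(a)]
    q=np.r_[p[:2],.075+h/np.cos(a)];X=o+d*(n@(q-o))/(n@d);cs,sn=np.cos(p[2]),np.sin(p[2])
    e=X-[p[0],p[1],0];return X,[cs*e[0]+sn*e[1],-sn*e[0]+cs*e[1],e[2]]
for nm,u in dict(rib=(209,284),fl=(58,321),fr=(357,321),rl=(62,67),rr=(356,67)).items():
    print(nm,onplane(np.array(u)/4+[215,135]-.375,.014))
E
```

```text
[0.45020573 0.28607744 0.10864727] [-0.14 -0.35  0.07 -0.28  0.52  0.32 -0.45  0.25]
[[537.16786933 234.74608391]
 [538.3581904   58.73997398]
 [734.51605921  88.45805978]
 [763.54770579 264.89233703]]
rib (array([0.40739187, 0.28164035, 0.08160685]), [np.float64(-0.04304254749838292), np.float64(0.00023153821893767777), np.float64(0.08160685171033122)])
fl (array([0.38237942, 0.35101361, 0.07854054]), [np.float64(-0.06038511657228894), np.float64(0.07190794212533251), np.float64(0.07854053605491718)])
fr (array([0.39787453, 0.20995665, 0.07855971]), [np.float64(-0.06027669222041688), np.float64(-0.06999749257674319), np.float64(0.07855970641463461)])
rl (array([0.5011758 , 0.36242262, 0.09963965]), [np.float64(0.05894792155319121), np.float64(0.0703681561229708), np.float64(0.09963964550363547)])
rr (array([0.516516  , 0.22282731, 0.09965961]), [np.float64(0.059060839454471076), np.float64(-0.07006744692845089), np.float64(0.09965961036160986)])
```

Run:
```python
from h import *
for u in [(379,242),(420,238),(355,150)]: print(u,ray('top',u,.02).round(3))
for u in [(405,140),(470,165),(512,125)]: print(u,[ray('top',u,z).round(3)[:2] for z in(.1,.3,.45)])
for z in (.1,.2,.3,.4,.5):
    print(z,ray('side',(231,80),z).round(3),ray('side',(255,62),z).round(3), ray('side',(240,5),z).round(3))
def tri(a,b):
    P=[C[n]['mtx']@np.c_[C[n]['R'],C[n]['t']] for n in('top','side')]
    X=cv2.triangulatePoints(*P,np.array(a,float),np.array(b,float)).ravel();return (X[:3]/X[3]).round(3)
print(tri((404,140),(231,80)))
p=[.4502,.2861,.1086]
for n,q in dict(rib=(-.043,0,.0816),hinge=(.0566,0,.0951)).items(): print(n,box(p,q))
```

```text
(379, 242) [0.371 0.051 0.02 ]
(420, 238) [ 0.388 -0.03   0.02 ]
(355, 150) [0.557 0.111 0.02 ]
(405, 140) [array([0.56 , 0.031]), array([0.485, 0.09 ]), array([0.429, 0.133])]
(470, 165) [array([ 0.524, -0.093]), array([ 0.457, -0.007]), array([0.407, 0.057])]
(512, 125) [array([ 0.614, -0.173]), array([ 0.527, -0.069]), array([0.461, 0.009])]
0.1 [ 0.55  -0.568  0.1  ] [ 0.464 -0.851  0.1  ] [ 0.644 -2.769  0.1  ]
0.2 [ 0.519 -0.217  0.2  ] [ 0.451 -0.441  0.2  ] [ 0.593 -1.96   0.2  ]
0.3 [0.488 0.135 0.3  ] [ 0.438 -0.031  0.3  ] [ 0.543 -1.152  0.3  ]
0.4 [0.457 0.486 0.4  ] [0.424 0.38  0.4  ] [ 0.492 -0.343  0.4  ]
0.5 [0.426 0.838 0.5  ] [0.411 0.79  0.5  ] [0.442 0.466 0.5  ]
[0.491 0.087 0.286]
rib [[0.40745332 0.28143937 0.0816    ]]
hinge [[0.50646656 0.29223468 0.0951    ]]
```

Call:
move_arm(rows=[[0,0,0,0,0,6.67,-1],[0,0,0,0,0,6.67,-1],[0,0,0,0,0,6.67,-1],[0.97,-3.64,0,0,0,0,-1],[0.97,-3.64,0,0,0,0,-1],[0.97,-3.64,0,0,0,0,-1],[0.97,-3.64,0,0,0,0,-1],[0.97,-3.64,0,0,0,0,-1],[0.97,-3.64,0,0,0,0,-1],[0.97,-3.64,0,0,0,0,-1],[0.97,-3.64,0,0,0,0,-1],[0.97,-3.64,0,0,0,0,-1],[0.97,-3.64,0,0,0,0,-1],[0.97,-3.64,0,0,0,0,-1],[0.97,-3.64,0,0,0,0,-1]])

```text
time: 1.35
tool_pos: [0.3442, -0.112, 0.2499]
tool_rot: [-0.0, 0.999, 0.054, 0.0]
contact_force: [0.7, -0.1, -0.4]
gripper_width: 0.003
grasp_force: 0.0
```

Call:
move_arm(rows=[[0.6,-3,0,0,0,0,-1],[0.6,-3,0,0,0,0,-1],[0.6,-3,0,0,0,0,-1],[0.6,-3,0,0,0,0,-1],[0.6,-3,0,0,0,0,-1],[-0.4,-3,0,0,0,0,-1],[-0.4,-3,0,0,0,0,-1],[-0.4,-3,0,0,0,0,-1],[-0.4,-3,0,0,0,0,-1],[-0.4,-3,0,0,0,0,-1],[2.4,-2.1,0,0,0,0,-1],[2.4,-2.1,0,0,0,0,-1],[2.4,-2.1,0,0,0,0,-1],[2.4,-2.1,0,0,0,0,-1]])

```text
time: 2.52
tool_pos: [0.4087, 0.2809, 0.2496]
tool_rot: [0.0, 0.998, 0.055, -0.0]
contact_force: [-0.1, -0.2, 1.0]
gripper_width: 0.001
grasp_force: 0.0
```

```bash
cat >> h.py <<'E'
from scipy.spatial.transform import Rotation as Rn
BP=np.array([.4502,.2861,.1086])
RB=Rn.from_euler('z',BP[2])
def tip(m):
    s=m.state();q=s['tool_rot'];r=RB.inv()*Rn.from_quat([q[1],q[2],q[3],q[0]])
    t=RB.inv().apply(s['tool_pos']-[BP[0],BP[1],0])
    return t, t+.019*r.as_matrix()[:,2], r.as_matrix(), s
def report(m,goal=None):
    t,f,r,s=tip(m);print('t',round(s['time'],2),'tip(box mm)',(f*1e3).round(1),'z',r[:,2].round(3),'F',s['contact_force'].round(1),'j',s['joint_pos'].round(2))
    if goal is not None: print('shift tool cm',(r.T@(np.array(goal)-f)*100).round(2),'pitch',np.degrees(np.arctan2(r[0,2],-r[2,2])).round(2))
E
python3 - <<'E'
from h import *
from plant import manip
report(manip,(-.043-.174*.012,0,.0816+.985*.012))
f=manip.grab_frame('side')['img'];cv2.imwrite('pics/s1.png',cv2.resize(f[60:280,150:400],None,fx=3,fy=2.7))
E
```

```text
t 2.52 tip(box mm) [-41.8  -0.7 230.6] z [-0.001 -0.    -1.   ] F [-0.1 -0.2  1. ] j [ 0.45 -0.26  1.91 -0.    1.5   1.91]
shift tool cm [-0.32 -0.07 13.72] pitch -0.04
```

View pics/s1.png

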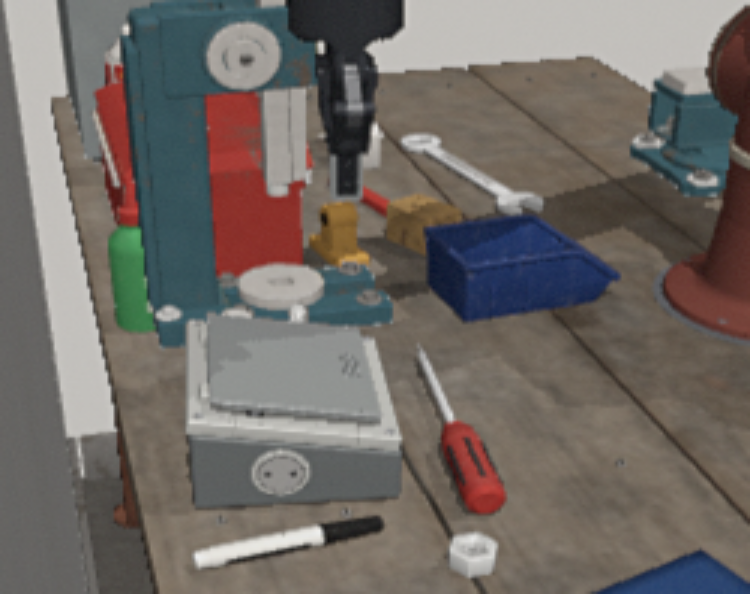

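Call:
move_arm(rows=[[0,0,3,0,5,0,-1],[0,0,3,0,5,0,-1],[-1.2,-0.07,3,0,0,0,-1],[-0.8,0,2,0,0,0,-1],[0,0,0,0,0,0,-1]])

```text
time: 2.98
tool_pos: [0.3953, 0.2772, 0.1309]
tool_rot: [-0.002, 0.995, 0.055, 0.082]
contact_force: [0.0, -0.4, -0.7]
gripper_width: -0.001
grasp_force: 0.0
```

Run:
```python
from h import *
from plant import manip
report(manip,(-.043-.174*.003,0,.0816+.985*.003))
```

```text
t 2.98 tip(box mm) [-52.4  -3.  112.1] z [ 0.162 -0.004 -0.987] F [ 0.  -0.4 -0.7] j [ 0.49 -0.28  2.13 -0.07  1.14  1.98]
shift tool cm [ 0.43 -0.31  2.86] pitch 9.35
```

Call:
move_arm(rows=[[0.43,-0.31,1.4,0,0.7,0,-1],[0,0,1.4,0,0,0,-1],[0,0,0,0,0,0,-1],[0,0,0,0,0,0,-1]])

```text
time: 3.32
tool_pos: [0.4092, 0.2833, 0.1116]
tool_rot: [-0.005, 0.994, 0.054, 0.093]
contact_force: [-0.0, 0.2, 0.8]
gripper_width: 0.001
grasp_force: 0.0
```

Run:
```python
from h import *
from plant import manip
report(manip,(-.043,0,.0816))
```

```text
t 3.32 tip(box mm) [-37.6   1.7  92.9] z [ 0.185 -0.    -0.983] F [-0.   0.2  0.8] j [ 0.49 -0.23  2.13 -0.08  1.07  1.99]
shift tool cm [-0.74  0.17  1.01] pitch 10.69
```

Call:
move_arm(rows=[[-0.7,0.17,0,0,0,0,-1],[0,0,0,0,0,0,-1],[0,0,0,0,0,0,-1]])

```text
time: 3.57
tool_pos: [0.4023, 0.281, 0.1107]
tool_rot: [-0.005, 0.994, 0.054, 0.094]
contact_force: [-0.6, 0.3, -0.1]
gripper_width: 0.001
grasp_force: 0.0
```

Run:
```python
from h import *
from plant import manip
report(manip,(-.043,0,.0816))
```

```text
t 3.57 tip(box mm) [-44.6   0.1  92. ] z [ 0.187  0.001 -0.982] F [-0.6  0.3 -0.1] j [ 0.5  -0.25  2.14 -0.08  1.07  1.99]
shift tool cm [-0.04  0.01  1.05] pitch 10.79
```

Call:
move_arm(rows=[[0,0,0.5,0,0,0,-1],[0,0,0.4,0,0,0,-1],[0,0,0.2,0,0,0,-1],[0,0,0.2,0,0,0,-1],[0,0,0,0,0,0,-1],[0,0,0,0,0,0,-1]])

```text
time: 4.07
tool_pos: [0.4046, 0.2812, 0.0969]
tool_rot: [-0.005, 0.994, 0.054, 0.093]
contact_force: [0.0, -0.6, 2.5]
gripper_width: -0.0
grasp_force: 1.4
```

Run:
```python
from h import *
from plant import manip
report(manip,(-.043,0,.0816))
```

```text
t 4.07 tip(box mm) [-42.3   0.1  78.2] z [ 0.185 -0.    -0.983] F [ 0.  -0.6  2.5] j [ 0.49 -0.22  2.15 -0.08  1.05  1.99]
shift tool cm [-0.    0.01 -0.35] pitch 10.69
```

Contact, ~3 mm in, 2.5 N. Continue to the bottom.

Call:
move_arm(rows=[[0,0,0.15,0,0,0,-1],[0,0,0.1,0,0,0,-1],[0,0,0.1,0,0,0,-1],[0,0,0,0,0,0,-1]])

```text
time: 4.4
tool_pos: [0.4052, 0.2813, 0.0945]
tool_rot: [-0.005, 0.994, 0.054, 0.093]
contact_force: [-7.0, -2.3, 11.3]
gripper_width: -0.002
grasp_force: 6.3
```

Call:
move_arm(rows=[[0,0,-1,0,0,0,-1],[-1,0,-3,0,0,0,-1],[-2,0,-3,0,0,0,-1],[-2,0,-3,0,0,0,-1],[-2,0,-2,0,0,0,-1],[0,0,0,0,0,0,-1],[0,0,0,0,0,0,-1],[0,0,0,0,0,0,-1],[0,0,0,0,0,0,-1],[0,0,0,0,0,0,-1],[0,0,0,0,0,0,-1]])

```text
time: 5.32
tool_pos: [0.3148, 0.271, 0.197]
tool_rot: [-0.004, 0.994, 0.054, 0.092]
contact_force: [-0.4, 0.2, 0.1]
gripper_width: -0.004
grasp_force: 0.0
```

Run:
```python
from h import *
from plant import manip
report(manip,(-.13,.045,.12))
f=manip.grab_frame('side')['img'];cv2.imwrite('pics/s2.png',cv2.resize(f[90:270,170:370],None,fx=4,fy=3.3))
# lip prediction at ajar
print((proj('side',box(BP,[(.0566-.110,y,.0951+.043) for y in(-.072,.072)]))-[170,90])*[4,3.3])
```

```text
t 5.32 tip(box mm) [-132.8   -0.4  178.3] z [ 0.183 -0.001 -0.983] F [-0.4  0.2  0.1] j [ 0.59 -0.57  2.22 -0.09  1.33  2.06]
shift tool cm [-0.8  -4.55  5.78] pitch 10.56
[[387.52901397 224.22378362]
 [416.64163504 325.57788189]]
```

View pics/s2.png

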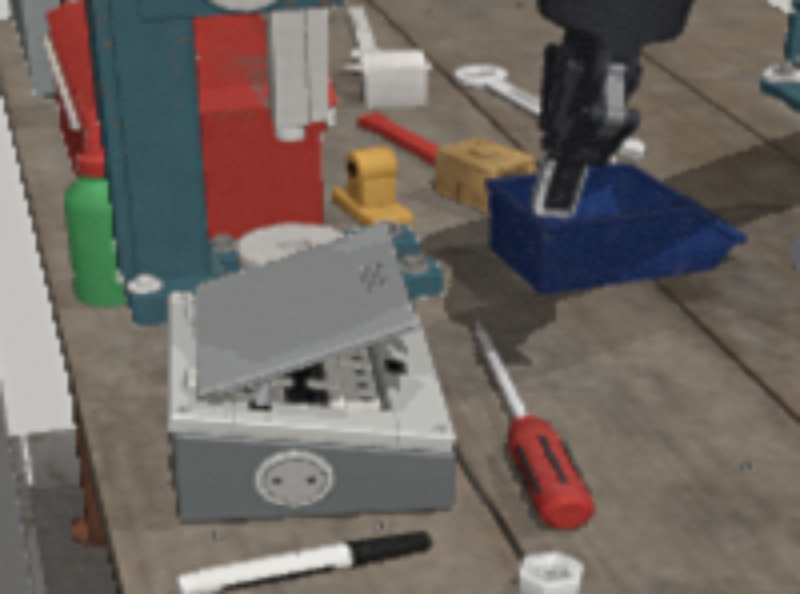

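Call:
move_arm(rows=[[0.5,-1.1,0,0,6,0,-1],[0.5,-1.1,0,0,6,0,-1],[0.5,-1.1,0,0,6,0,-1],[0.5,-1.1,0,0,6,0,-1],[0,0,0,0,6,0,-1],[0,0,0,0,0,0,-1],[0,0,0,0,0,0,-1]])

```text
time: 5.95
tool_pos: [0.3275, 0.3169, 0.2033]
tool_rot: [-0.018, 0.937, 0.052, 0.345]
contact_force: [1.0, 0.5, 0.3]
gripper_width: 0.002
grasp_force: 0.0
```

Run:
```python
from h import *
from plant import manip
report(manip,(-.085,.045,.1436))
report(manip,(-.04,.045,.09))
```

```text
t 5.95 tip(box mm) [-106.3   43.9  188.8] z [ 0.649 -0.001 -0.761] F [1.  0.5 0.3] j [ 0.86 -0.66  2.36 -0.57  0.97  2.53]
shift tool cm [-1.31 -0.12  4.82] pitch 40.46
t 5.95 tip(box mm) [-106.3   43.9  188.8] z [ 0.649 -0.001 -0.761] F [1.  0.5 0.3] j [ 0.86 -0.66  2.36 -0.57  0.97  2.53]
shift tool cm [-1.37 -0.12 11.82] pitch 40.46
```

Call:
move_arm(rows=[[-0.7,-0.12,2,0,0,0,-1],[-0.67,0,2.8,0,0,0,-1],[0,0,2.5,0,0,0,-1],[0,0,2.5,0,0,0,-1],[0,0,2,0,0,0,-1],[0,0,0,0,0,0,-1],[0,0,0,0,0,0,-1]])

```text
time: 6.53
tool_pos: [0.3956, 0.3246, 0.1062]
tool_rot: [-0.018, 0.937, 0.05, 0.346]
contact_force: [0.1, -0.3, -0.0]
gripper_width: 0.001
grasp_force: 0.0
```

Run:
```python
from h import *
from plant import manip
report(manip,(-.04,.045,.09))
```

```text
t 6.53 tip(box mm) [-37.7  44.1  91.7] z [ 0.65  -0.003 -0.76 ] F [ 0.1 -0.3 -0. ] j [ 0.74 -0.34  2.33 -0.67  0.66  2.64]
shift tool cm [-0.29 -0.09 -0.02] pitch 40.55
```

Call:
move_arm(rows=[[0.66,0,-0.26,0,0,0,-1],[0.66,0,-0.26,0,0,0,-1],[0.66,0,-0.26,0,0,0,-1],[0.66,0,-0.26,0,0,0,-1],[0.66,0,-0.26,0,0,0,-1],[0.66,0,-0.26,0,0,0,-1],[0.66,0,-0.26,0,0,0,-1],[0.66,0,-0.26,0,0,0,-1],[0.66,0,-0.26,0,0,0,-1],[0.66,0,-0.26,0,0,0,-1],[0,0,0,0,0,0,-1],[0,0,0,0,0,0,-1]])

```text
time: 7.53
tool_pos: [0.4278, 0.3293, 0.1701]
tool_rot: [-0.019, 0.936, 0.051, 0.348]
contact_force: [-1.0, 1.4, 0.0]
gripper_width: 0.003
grasp_force: 0.1
```

Run:
```python
from h import *
from plant import manip
report(manip,(.0174,.045,.1671))
report(manip,(.0422,.045,.1727))
report(manip,(.0549,.045,.1726))
```

```text
t 7.53 tip(box mm) [ -5.1  45.4 155.7] z [ 0.653  0.    -0.758] F [-1.   1.4  0. ] j [ 0.69 -0.38  2.24 -0.56  0.74  2.47]
shift tool cm [2.45 0.03 0.61] pitch 40.75
t 7.53 tip(box mm) [ -5.1  45.4 155.7] z [ 0.653  0.    -0.758] F [-1.   1.4  0. ] j [ 0.69 -0.38  2.24 -0.56  0.74  2.47]
shift tool cm [4.7  0.03 1.8 ] pitch 40.75
t 7.53 tip(box mm) [ -5.1  45.4 155.7] z [ 0.653  0.    -0.758] F [-1.   1.4  0. ] j [ 0.69 -0.38  2.24 -0.56  0.74  2.47]
shift tool cm [5.65 0.03 2.64] pitch 40.75
```

Call:
move_arm(rows=[[0.6,0,0.15,0,0,0,-1],[0.6,0,0.15,0,0,0,-1],[0.6,0,0.15,0,0,0,-1],[0.65,0,0.15,0,0,0,-1],[0.56,0,0.3,0,0,0,-1],[0.56,0,0.3,0,0,0,-1],[0.56,0,0.3,0,0,0,-1],[0.56,0,0.3,0,0,0,-1],[0.5,0,0.4,0,0,0,-1],[0.5,0,0.44,0,0,0,-1],[0.3,0,0.2,0,0,0,-1],[0,0,0,0,0,0,-1],[0,0,0,0,0,0,-1]])

```text
time: 8.62
tool_pos: [0.4911, 0.3359, 0.1867]
tool_rot: [-0.019, 0.936, 0.051, 0.347]
contact_force: [-0.8, -0.6, 0.4]
gripper_width: -0.004
grasp_force: 0.0
```

Run:
```python
from h import *
from plant import manip
report(manip)
f=manip.grab_frame('side')['img'];cv2.imwrite('pics/s3.png',cv2.resize(f[90:270,170:370],None,fx=4,fy=3.3))
```

```text
t 8.62 tip(box mm) [ 58.5  45.1 172.3] z [ 0.652 -0.    -0.758] F [-0.8 -0.6  0.4] j [ 0.61 -0.26  2.12 -0.51  0.7   2.37]
```

View pics/s3.png

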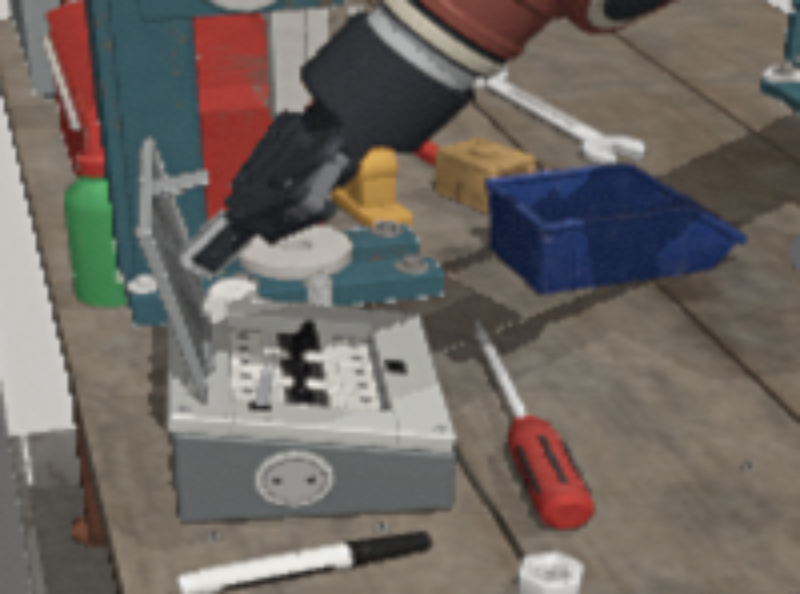

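Call:
move_arm(rows=[[0,0,-3,0,0,0,-1],[0,0,-3,0,0,0,-1],[0,0,-1,0,-6,0,-1],[-3,0,0,0,-6,0,-1],[-3,0,0,0,-6,0,-1],[-3,0,0,0,-6,0,-1],[-2,0,0,0,-6,0,-1],[0,0,0,0,0,0,-1],[0,0,0,0,0,0,-1]])

```text
time: 9.42
tool_pos: [0.3489, 0.3205, 0.1912]
tool_rot: [-0.005, 0.994, 0.054, 0.094]
contact_force: [-0.2, 0.1, 0.6]
gripper_width: 0.003
grasp_force: 0.0
```

Run:
```python
from h import *
from plant import manip
report(manip)
a=manip.grab_frame('side')['img'][175:240,205:290];b=manip.grab_frame('top')['img'][120:245,205:330]
cv2.imwrite('pics/c4.png',np.hstack([cv2.resize(b,(400,400),interpolation=2),cv2.resize(a,(400,400),interpolation=2)]))
```

```text
t 9.42 tip(box mm) [-93.3  45.2 172.6] z [ 0.188 -0.    -0.982] F [-0.2  0.1  0.6] j [ 0.64 -0.38  2.11 -0.1   1.26  2.12]
```

View pics/c4.png

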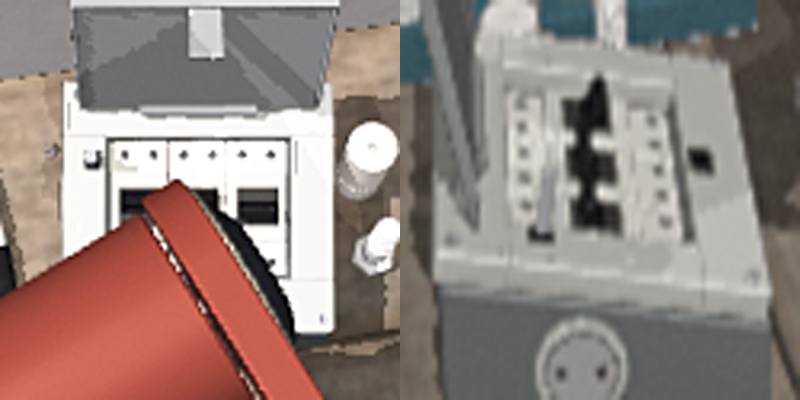

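Call:
move_arm(rows=[[-3,0,-1,0,0,0,-1],[-3,0,-1,0,0,0,-1],[-3,0,-1,0,0,0,-1],[-2,0,0,0,0,0,-1],[0,0,0,0,0,0,-1],[0,0,0,0,0,0,-1]])

```text
time: 10.02
tool_pos: [0.2352, 0.3084, 0.2005]
tool_rot: [-0.006, 0.994, 0.055, 0.094]
contact_force: [0.6, -0.1, 0.1]
gripper_width: -0.004
grasp_force: 0.0
```

Run:
```python
from h import *
from plant import manip
report(manip)
a=manip.grab_frame('side')['img'];b=manip.grab_frame('top')['img']
cv2.imwrite('side4.png',a);cv2.imwrite('top4.png',b)
cv2.imwrite('pics/c5.png',np.hstack([cv2.resize(b[155:225,230:305],(450,420),interpolation=2),cv2.resize(a[185:235,220:280],(340,420),interpolation=2)]))
# predicted tip bar ends for off / on at three places, in crop pixels
al=.175;u=np.array([np.cos(al),0,np.sin(al)]);n=np.array([-np.sin(al),0,np.cos(al)])
for y in(.036,0,-.036):
  for nm,th in(('off',-.4),('on',.4)):
    P=np.array([0,y,.075])-.011*n+.017*(np.cos(th)*n+np.sin(th)*u)
    X=box(BP,P);print(y,nm,((proj('top',X)-[230,155])*6).round(),((proj('side',X)-[220,185])*[340/60,8.4]+[450,0]).round())
```

```text
t 10.02 tip(box mm) [-207.7   45.5  181.8] z [ 0.188  0.001 -0.982] F [ 0.6 -0.1  0.1] j [ 0.81 -0.65  2.26 -0.12  1.38  2.28]
0.036 off [[109. 196.]] [[625. 171.]]
0.036 on [[109. 155.]] [[591. 166.]]
0 off [[221. 196.]] [[618. 100.]]
0 on [[221. 155.]] [[585.  95.]]
-0.036 off [[333. 196.]] [[612.  33.]]
-0.036 on [[333. 155.]] [[580.  28.]]
```

View pics/c5.png

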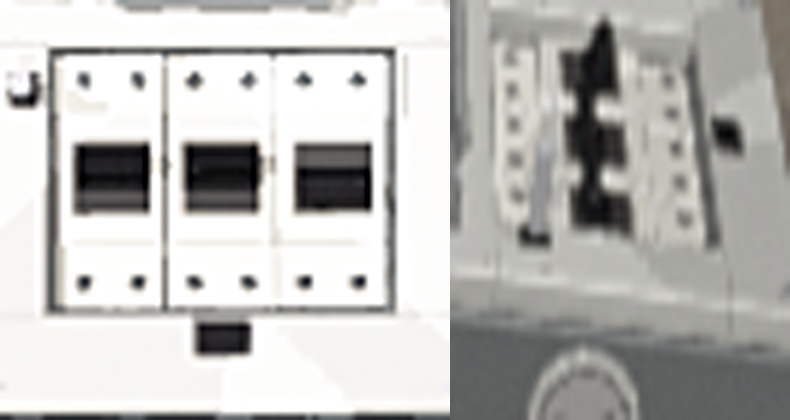

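```bash
cat >> h.py <<'E'
al=.175;U=np.array([np.cos(al),0,np.sin(al)]);N=np.array([-np.sin(al),0,np.cos(al)])
def P(s,n,y=-.036): return np.array([0,y,.075])+s*U/1e3+n*N/1e3
E
python3 - <<'E'
from h import *
from plant import manip
report(manip,P(-26,60));report(manip,P(-26,-3))
E
```

```text
t 10.12 tip(box mm) [-206.9   45.3  181.9] z [ 0.187  0.    -0.982] F [-0.6  0.1 -0.8] j [ 0.81 -0.65  2.26 -0.12  1.38  2.28]
shift tool cm [15.8   8.13  8.34] pitch 10.79
t 10.12 tip(box mm) [-206.9   45.3  181.9] z [ 0.187  0.    -0.982] F [-0.6  0.1 -0.8] j [ 0.81 -0.65  2.26 -0.12  1.38  2.28]
shift tool cm [15.72  8.14 14.64] pitch 10.79
```

Call:
move_arm(rows=[[3.16,1.63,0.5,0,0,0,-1],[3.16,1.63,1,0,0,0,-1],[3.16,1.63,2,0,0,0,-1],[3.16,1.63,2.4,0,0,0,-1],[3.16,1.63,2.4,0,0,0,-1],[0,0,0,0,0,0,-1],[0,0,0,0,0,0,-1],[0,0,0,0,0,0,-1],[0,0,0,0,0,0,-1]])

```text
time: 10.87
tool_pos: [0.4119, 0.2467, 0.1499]
tool_rot: [-0.005, 0.994, 0.054, 0.094]
contact_force: [1.0, -0.1, -0.2]
gripper_width: 0.002
grasp_force: 0.0
```

Run:
```python
from h import *
from plant import manip
report(manip,P(-26,20));report(manip,P(-26,-3))
```

```text
t 10.87 tip(box mm) [-38.8 -35.  131.2] z [ 0.187  0.001 -0.982] F [ 1.  -0.1 -0.2] j [ 0.42 -0.34  2.14 -0.06  1.16  1.9 ]
shift tool cm [0.18 0.11 4.21] pitch 10.78
t 10.87 tip(box mm) [-38.8 -35.  131.2] z [ 0.187  0.001 -0.982] F [ 1.  -0.1 -0.2] j [ 0.42 -0.34  2.14 -0.06  1.16  1.9 ]
shift tool cm [0.15 0.11 6.51] pitch 10.78
```

Call:
move_arm(rows=[[0.05,0.11,2,0,0,0,-1],[0.05,0,2,0,0,0,-1],[0.05,0,1.2,0,0,0,-1],[0,0,0.8,0,0,0,-1],[0,0,0.5,0,0,0,-1],[0,0,0,0,0,0,-1],[0,0,0,0,0,0,-1],[0,0,0,0,0,0,-1]])

```text
time: 11.53
tool_pos: [0.4259, 0.2472, 0.0867]
tool_rot: [-0.005, 0.994, 0.054, 0.094]
contact_force: [-0.4, 0.7, 0.7]
gripper_width: -0.003
grasp_force: 0.0
```

Run:
```python
from h import *
from plant import manip
report(manip,P(-20,-3));report(manip,P(-9.5,-3))
```

```text
t 11.53 tip(box mm) [-24.8 -36.   68. ] z [ 0.188  0.001 -0.982] F [-0.4  0.7  0.7] j [ 0.4  -0.21  2.16 -0.06  1.02  1.89]
shift tool cm [ 0.56 -0.    0.05] pitch 10.82
t 11.53 tip(box mm) [-24.8 -36.   68. ] z [ 0.188  0.001 -0.982] F [-0.4  0.7  0.7] j [ 0.4  -0.21  2.16 -0.06  1.02  1.89]
shift tool cm [ 1.61 -0.    0.07] pitch 10.82
```

Call:
move_arm(rows=[[0.2,0,0,0,0,0,-1],[0.2,0,0,0,0,0,-1],[0.2,0,0,0,0,0,-1],[0.2,0,0,0,0,0,-1],[0.2,0,0,0,0,0,-1],[0.2,0,0,0,0,0,-1],[0.2,0,0,0,0,0,-1],[0.2,0,0,0,0,0,-1],[0,0,0,0,0,0,-1],[0,0,0,0,0,0,-1]])

```text
time: 12.37
tool_pos: [0.4414, 0.2485, 0.0885]
tool_rot: [-0.005, 0.994, 0.054, 0.094]
contact_force: [-0.2, 0.2, -0.7]
gripper_width: 0.001
grasp_force: 0.0
```

Run:
```python
from h import *
from plant import manip
report(manip,P(-9.5,-3))
```

```text
t 12.37 tip(box mm) [ -9.2 -36.5  69.9] z [ 0.187  0.    -0.982] F [-0.2  0.2 -0.7] j [ 0.39 -0.18  2.13 -0.06  1.01  1.88]
shift tool cm [ 0.05 -0.05 -0.04] pitch 10.76
```

Call:
move_arm(rows=[[0.15,0,0,0,0,0,-1],[0.15,0,0,0,0,0,-1],[0.1,0,0,0,0,0,-1],[0,0,0,0,0,0,-1]])

```text
time: 12.7
tool_pos: [0.4438, 0.2487, 0.0887]
tool_rot: [-0.005, 0.994, 0.054, 0.091]
contact_force: [-5.7, -0.8, 3.9]
gripper_width: 0.002
grasp_force: 3.5
```

Firm against the stop (~6 N). Back off and look.

Call:
move_arm(rows=[[-0.8,0,0,0,0,0,-1],[-0.6,0,0,0,0,0,-1],[0,0,-3,0,0,0,-1],[0,0,-3,0,0,0,-1],[-2,0,-3,0,0,0,-1],[-3,-1.6,-2,0,0,0,-1],[-3,-1.6,-1,0,0,0,-1],[-3,-1.6,0,0,0,0,-1],[-3,-1.6,0,0,0,0,-1],[-3,-1.6,0,0,0,0,-1],[0,0,0,0,0,0,-1],[0,0,0,0,0,0,-1]])

```text
time: 13.7
tool_pos: [0.2329, 0.3068, 0.1724]
tool_rot: [-0.005, 0.994, 0.056, 0.093]
contact_force: [0.5, -1.2, 0.6]
gripper_width: -0.004
grasp_force: 0.0
```

Run:
```python
from h import *
from plant import manip
report(manip)
a=manip.grab_frame('side')['img'];b=manip.grab_frame('top')['img']
cv2.imwrite('pics/c6.png',np.hstack([cv2.resize(b[115:265,175:340],(460,420),interpolation=2),cv2.resize(a[185:235,220:280],(340,420),interpolation=2)]))
```

```text
t 13.7 tip(box mm) [-210.2   44.1  153.7] z [ 0.186  0.001 -0.982] F [ 0.5 -1.2  0.6] j [ 0.81 -0.63  2.3  -0.12  1.33  2.29]
```

View pics/c6.png

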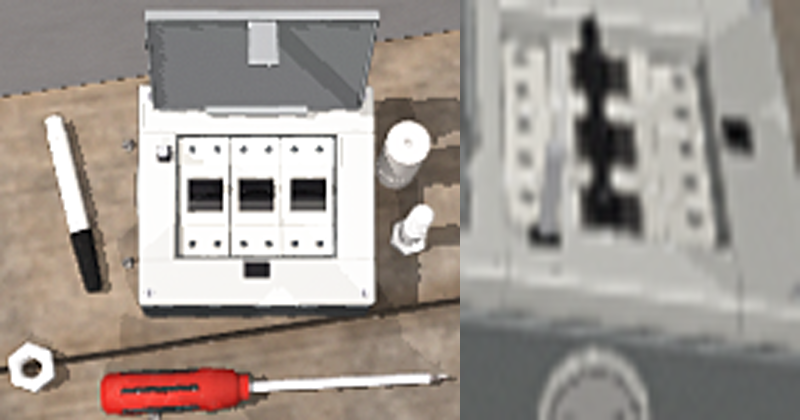

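All three toggles now look alike and lean to the rear, the cover stands open, and the tools and parts lie where they were.

```bash
python3 -c "
from plant import manip
print(manip.job_done())"
```

```text
the job is handed in; nothing more can be done
None
```

The job is handed in: I released the catch, stood the cover open, and pushed the tripped right-hand toggle fully on; the last pictures show its neighbours still on and the loose parts where they lay.

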